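Hold the interlock switch of a food-processor base down with a test key

ROBOT

A 7-joint arm with a two-finger parallel gripper is mounted at the origin on the work surface. World frame = base frame: x ahead of the robot, y to its left, z up, the work surface at z = 0. Lengths are in m, angles in rad, forces in N, time in s.
With the tool pointing down it reaches from about 0.4 to 0.875 m from the base axis. Payload 6.5 kg.
Tool frame: the origin (TCP) lies between the finger pads, 19 mm behind the fingertips; this is the grasp point; z points along the fingers, y is the line along which they close (so a half turn about z gives the same grasp; the last joint's range is limited). The gripper opens to 88 mm and grips with 3 to 60 N. Pads are 18 mm wide; open, the fingers measure 123 mm over their backs; the gripper's body (75 mm by 187 mm) begins 45 mm behind the grasp point.
Start: joints at [1.111, 0.536, -0.004, 1.538, 0.003, 1.067, -0.071], TCP at [0.249, -0.6, 0.257] pointing down, gripper open.
Joint ranges: [-2.7, 2.7], [-0.37, 2.16], [-1.27, 1.26], [0.24, 2.4], [-1.31, 4.45], [0.19, 1.91], [-2.76, 2.76]. Speed limits (rad/s): [2.39, 2.39, 3.14, 3.14, 3.14, 3.14, 3.14].

INTERFACE

Orientations are given as a 3x3 rotation matrix whose columns are the frame's x, y, z axes.
In Python, from station import manip gives the robot as it stands. Calls block until the motion is done:
- manip.move_ptp(position, orientation): joint-space move of the TCP to a pose.
- manip.move_straight(position, ori=None, feed=0.15, contact_N=None): straight line of the TCP; ori=None keeps the orientation; feed is the mean speed in m/s. With contact_N (N) it stops when the force on the tool has changed by that much, and returns True; else False.
- manip.goto_joints(angles): joint-space move.
- manip.release() and manip.clamp(squeeze=None): open the fingers fully, or close them until they stop; squeeze is the grip in N (None keeps the last).
- manip.pause(seconds).
- manip.solve_ik(position, orientation): joint angles nearest the present ones, or None.
- manip.read_camera(name): name is "side" or "top"; returns the picture (384x512x3 uint8, blue, green, red); there is no depth.
- manip.camera_model(name): a dict with "fx", "fy", "cx", "cy" (pixels), "D" ([k1, k2, p1, p2, k3] as OpenCV has them; the pictures are not rectified), "position" and "orientation" of the camera in the world. Camera axes: x right, y up, looking along -z (the intrinsics and any distortion apply to the point x, -y, -z); pixel columns grow to the right and rows downward; lengths in m; the calibration is good to about 2 mm. A picture is of the moment at which its call begins. camera_model takes no time and is no camera call.
A pose or a line that the arm cannot do raises manip.Unreachable and nothing moves.
- manip.hand_in(): hands the job in; it is judged then, once.
Trained networks look in the newest picture that a camera, given by its name, has taken for a name from the list of things; names that differ only in an ending like _2 or _b are one class to them, and where a whole thing is asked for, a point or a joint stands for the part that bears it (a point fixed in the world has none). Each returns a list of dicts, best first, with "confidence" (0 to 1); they miss things now and then, are a little off and sometimes report something else, mostly with a low value. They report only what shows in the picture. A call takes as long as a camera call.
- manip.search_frame(camera, query): "centre" ([x, y, z] in m, in world coordinates, good to about 4 mm: the middle of the surface that is visible of it).
- manip.outline_of(camera, query): "pixels" (384x512 bool, what is visible of it).
Readings, each from a call of its own:
- manip.get_time(): time.
- manip.get_q(): joint angles.
- manip.get_joint_vel(): joint speeds.
- manip.get_joint_efforts(): joint torques, N m.
- manip.get_position(): TCP position.
- manip.get_ee_rot(): TCP orientation.
- manip.get_ft_force(): force on the tool from outside, world axes, zero at the start.
- manip.get_ft_torque(): the same for the moment, N m.
- manip.get_finger_gap(): opening from 0.0 (shut) to 1.0 (fully open).
- manip.get_grip_force(): force on a finger pad.
Only numpy, scipy, OpenCV 4.12 (cv2) and the standard library are available. Lean on these libraries where they do the work, as an engineer would, in place of code of your own. Each camera call takes 0.05 s, during which the arm holds its last target. There are 200 camera calls.

TASK

Take the red dust cap off the slot in the food-processor base and set it down upright, released, on top of the narrow green rail. Then take the blue-handled test key from its wooden holder, pass its blade down through the slot and press the orange switch inside well down, almost until the yellow collar meets the column (touching is fine). Finish still gripping the key by its handle and keeping the switch pressed, and do not disturb the spray can, the oil bottle or the screwdriver.

Things in the scene. Friction and masses are not known exactly. Their poses are not given: they have to be found in the camera images.
- base: White motor base of a food processor, fixed to the bench. Origin: on the bench under it. In its own frame (x, y level, z up) the body fills x -30..100, y -90..90, z 0..100 mm, with a steel drive spindle on it up to z 128 mm at x 35, y 0; a column, grey above and white below, fills x -100..-30, y -50..50, z 0..140 mm. The slot is in the column's flat top.
- slot (a point): Centre of the slot's mouth, level with the column's top, 140 mm above the bench; at x -65, y 0 in the base's frame; axes as the base's. The slot goes straight down 80 mm; it is 8 mm wide along x and 26 mm long along y (2 mm more than the key's blade each way), with a 2 mm chamfer round its mouth. At the start the dust cap covers it.
- switch (a joint): Orange spring-loaded switch plunger inside the slot, sliding straight down. 0 = up, its top 32 mm below the slot's mouth; grows as it is pressed, in m, to 0.020 at most. It counts as pressed beyond 0.010 (key blade 42 mm deep in the slot). It pushes back with about 2.5 N at the start and 6.5 N at 0.016, so it lifts the key again if the key is let go.
- cap: Loose red dust cap, 70 g: a plate 36 mm (x) by 60 mm (y), 8 mm thick, with an upright grip fin in its middle, 12 mm thick (x), 36 mm long (y), rising from 8 to 36 mm above the underside. Origin: centre of its underside; z up. It starts lying flat on the column, over the slot.
- rail: Narrow raised rest, fixed: a green bar standing on a dark foot. Origin: on the bench under its centre. The bar is 140 mm long along x, 24 mm wide along y, its flat top 80 mm above the bench. The foot is 150 by 80 mm, 12 mm high.
- holder: Wooden block, fixed, 80 mm (x) by 90 mm (y), 70 mm high, with an opening 16 mm (x) by 34 mm (y) right through from top to bottom. Origin: centre of its underside. The key hangs in it, upright. The holder and the rail may change places: one stands to the left of the base, the other to the right.
- key: Loose test key, 90 g, upright. Origin: centre of the underside of its yellow collar, resting on the holder's top. Collar 28 mm (x) by 44 mm (y), 6 mm thick. Blue handle above it: 14 mm thick (x), 30 mm wide (y), from 5 to 48 mm above the origin. Steel blade below: 6 mm thick (x), 24 mm wide (y), reaching 50 mm below the origin. Same after a half turn about z.
- key_grip (a point): Point in the middle of the key's handle, 29 mm above the key's origin, where to grip it (across x).
- key_tip (a point): Centre of the lower end of the key's blade, 50 mm below the key's origin.
- spray: Bystander: spray can, 52 mm across, 120 mm tall, standing. Origin: centre of its underside.
- oil: Bystander: amber bottle, 60 mm across, 110 mm tall, standing. Origin: centre of its underside.
- driver: Bystander: screwdriver lying on the bench between robot and base, crosswise, about 20 mm high.

How it is judged:
On the way, in this order (a step that is already met when the one before it is completed fails the run):
1. the dust cap rests flat on top of the rail, let go (z of cap in the frame of rail between 0.076 and 0.085 m and angle between cap's own z axis and vertical below 0.12 rad and contact force between cap and rail above 0.1 N and contact force between cap and the arm below 0.05 N and contact force between cap and the fingers below 0.05 N and linear speed of cap below 0.03 m/s), for 0.3 s.
2. the key's blade is at least 20 mm down in the slot (horizontal distance between key_tip and slot below 0.006 m and angle between the z axis of key and the z axis of base, either way round below 0.12 rad and z of key_tip in the frame of slot below -0.02 m), for 0.1 s.
At the end, for the whole second after the job is handed in: Blade in the slot (tip within 6 mm of its axis, upright within 0.12 rad, over 40 mm deep), switch held beyond 10 mm, key at rest and gripped by the handle (TCP within 28 mm of the grip point); cap flat within 0.12 rad and released on the rail's top (all of step 1 and value of joint switch above 0.01 m and z of key_tip in the frame of slot below -0.04 m and horizontal distance between key_tip and slot below 0.006 m and angle between the z axis of key and the z axis of base, either way round below 0.12 rad and contact force between the fingers and key above 1 N and distance between the grasp point and key_grip below 0.028 m and linear speed of key below 0.03 m/s); the arm keeps its last pose, push and grip.
It fails at once if the spray can is disturbed (moved over 30 mm or tipped) (distance of spray from where it was at the start of the episode above 0.03 m or angle between spray's own z axis and vertical above 0.4 rad).
It fails at once if the oil bottle is disturbed (moved over 30 mm or tipped) (distance of oil from where it was at the start of the episode above 0.03 m or angle between oil's own z axis and vertical above 0.4 rad).
It fails at once if the screwdriver is disturbed (moved over 30 mm) (distance of driver from where it was at the start of the episode above 0.03 m).
It also fails if it takes over 64 s, if anything falls off the work surface, if the arm or the gripper's body presses on something with over 40 N, if the wrist force passes 120 N, or if a joint passes its speed limit or range.

## Working session

There is one attempt and no reset: what is moved stays moved. The work goes in short steps, each a Python script; the robot and the scene stay as the last script left them, time stands still between calls to the robot, and variables do not carry over. Pictures are saved under pics/ and viewed, at most 10 in all, crops included, and the job is handed in when it is done.

```bash
mkdir -p pics; python3 - <<'E'
from station import manip
import cv2,numpy as np
for n in("top","side"):
    im=manip.read_camera(n); cv2.imwrite(f"pics/{n}0.png",im)
    c=manip.camera_model(n); print(n,{k:np.round(v,4).tolist() for k,v in c.items()})
    for q in("cap","rail","holder","key","base","spray","oil","driver"):
        for d in manip.search_frame(n,q)[:2]: print(n,q,np.round(d["centre"],4),round(d["confidence"],2))
print(manip.get_time(),manip.get_ee_rot())
E
```

```text
top {'fx': 404.0619, 'fy': 404.0619, 'cx': 259.1043, 'cy': 197.621, 'D': [0.0129, 0.0, 0.0, 0.0, 0.0], 'position': [0.3791, -0.0096, 1.1055], 'orientation': [[0.0164, 0.9896, -0.1431], [-0.9997, 0.0133, -0.0223], [-0.0202, 0.1434, 0.9895]]}
top cap [0.5356 0.0612 0.1452] 0.68
top cap [0.4633 0.249  0.0915] 0.49
top rail [ 0.4596 -0.2646  0.0179] 0.86
top holder [0.4647 0.2455 0.0696] 0.79
top key [0.4651 0.2526 0.0912] 0.58
top base [0.6141 0.0277 0.1063] 0.56
top spray [ 0.5438 -0.3916  0.109 ] 0.8
top oil [0.5455 0.4003 0.0751] 0.93
top driver [ 0.4085 -0.0549  0.0179] 0.79
side {'fx': 375.8372, 'fy': 375.8372, 'cx': 248.6948, 'cy': 184.4013, 'D': [-0.1184, 0.0, 0.0, 0.0, 0.0], 'position': [0.076, 0.4366, 0.8071], 'orientation': [[-0.6794, 0.5393, -0.4976], [-0.7337, -0.4897, 0.471], [0.0103, 0.6851, 0.7283]]}
side cap [0.5334 0.0664 0.151 ] 0.82
side rail [ 0.4537 -0.2606  0.0344] 0.79
side rail [ 0.5423 -0.3875  0.0824] 0.29
side holder [0.4481 0.2672 0.0704] 0.78
side key [0.4586 0.2598 0.0904] 0.7
side base [0.579  0.0668 0.1021] 0.55
side spray [ 0.5393 -0.3904  0.0797] 0.68
side oil [0.5386 0.4149 0.0711] 0.68
side oil [0.5307 0.0654 0.1499] 0.22
side driver [ 0.4103 -0.0444  0.0168] 0.58
0.9 [[ 9.23428181e-01  3.83771279e-01 -6.24675168e-06]
 [ 3.83771279e-01 -9.23428181e-01  9.09792291e-06]
 [-2.27690503e-06 -1.07986023e-05 -1.00000000e+00]]
```

```bash
python3 -c "
import cv2
for n in('top','side'):
    a=cv2.imread(f'pics/{n}0.png'); cv2.imwrite(f'pics/{n}0b.png',cv2.resize(a,(800,600),interpolation=cv2.INTER_CUBIC))"
```

```text
(no output)
```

View pics/top0b.png

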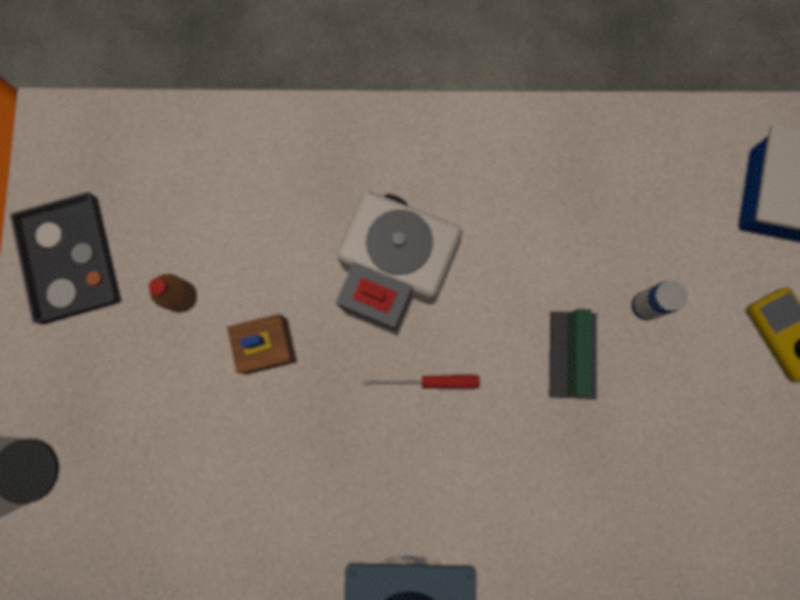

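View pics/side0b.png

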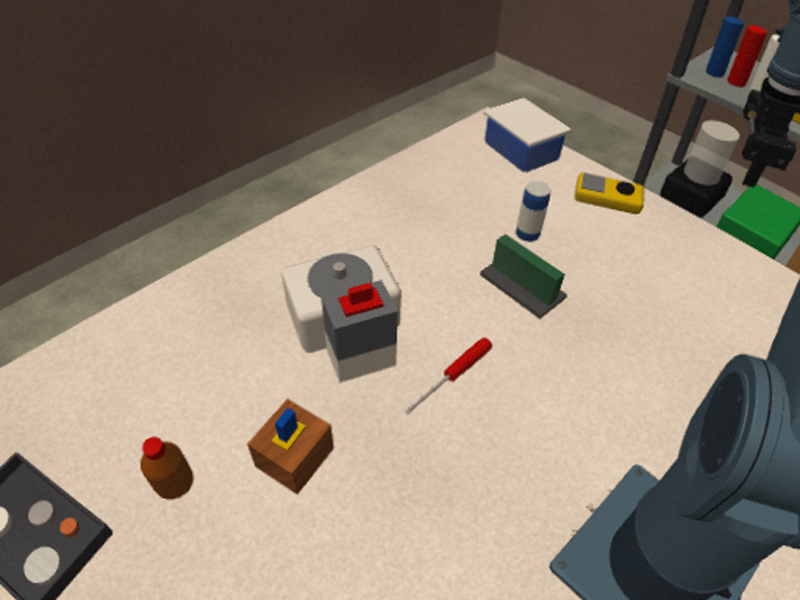

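The top view shows the cap at (375,295), the key in its holder at (257,343), the rail at (582,353) and the driver at (422,382). The side view agrees: cap at (360,298), key at (288,428), rail at (528,270). Next I fit the poses to the silhouettes.

```bash
cat > vis.py <<'E'
import cv2,numpy as np
from scipy.optimize import minimize
S=4
def project(cam,P):
    R=np.array(cam["orientation"]); p=(np.asarray(P)-cam["position"])@R
    p=p*[1,-1,-1]
    K=np.array([[cam["fx"],0,cam["cx"]],[0,cam["fy"],cam["cy"]],[0,0,1.]])
    return cv2.projectPoints(p.reshape(-1,1,3),np.zeros(3),np.zeros(3),K,np.array(cam["D"],float))[0].reshape(-1,2)
def box(x0,x1,y0,y1,z0,z1):
    return np.array([[x,y,z] for x in(x0,x1) for y in(y0,y1) for z in(z0,z1)])/1000
MODELS={"cap":[box(-18,18,-30,30,0,8),box(-6,6,-18,18,8,36)],
 "rail":[box(-70,70,-12,12,12,80)],
 "holder":[box(-40,40,-45,45,0,70)],
 "key":[box(-14,14,-22,22,0,6),box(-7,7,-15,15,5,48)],
 "base":[box(-30,100,-90,90,0,100),box(-100,-30,-50,50,0,140)],
 "grey":[box(-100,-30,-50,50,75,140)]}
def place(B,p,z):
    c,s=np.cos(p[2]),np.sin(p[2])
    return B@np.array([[c,s,0],[-s,c,0],[0,0,1]])+[p[0],p[1],z]
def render(cam,boxes,p,z,shape=(384,512)):
    im=np.zeros((shape[0]*S,shape[1]*S),np.uint8)
    for B in boxes:
        q=(project(cam,place(B,p,z))+.5)*S-.5
        cv2.fillConvexPoly(im,np.round(cv2.convexHull(q.astype(np.float32))*16).astype(int),255,shift=4)
    return cv2.resize(im,(shape[1],shape[0]),interpolation=cv2.INTER_AREA)/255.
def fit(views,model,p0,z):
    """views: list of (cam, mask float)."""
    def cost(d): 
        p=np.array(p0)+d*[.01,.01,.1]
        return sum(((render(c,MODELS[model],p,z)-m)**2).sum()/m.sum() for c,m in views)
    best=None
    for a in(-3,0,3):
        r=minimize(cost,[0,0,a],method="Nelder-Mead",options=dict(initial_simplex=np.array([[0,0,a],[1,0,a],[0,1,a],[0,0,a+2.]]),xatol=.01,fatol=1e-4))
        if best is None or r.fun<best.fun: best=r
    return np.array(p0)+best.x*[.01,.01,.1],best.fun/len(views)
def colmask(im,name):
    h,s,v=[a.astype(int) for a in cv2.split(cv2.cvtColor(im,cv2.COLOR_BGR2HSV))]
    red=((h<8)|(h>172))&(s>140)&(v>50)
    return {"cap":red,"rail":(h>50)&(h<95)&(s>90),"key":(((h>100)&(h<130)&(s>130))|((h>22)&(h<35)&(s>170))),
            "holder":((h>4)&(h<20)&(s>110))|(((h>100)&(h<130)&(s>130))|((h>22)&(h<35)&(s>170)))}[name]
def near(cam,m,xyz,rad=.09):
    u=project(cam,[xyz])[0]; r=rad*cam["fx"]/np.linalg.norm(np.array(cam["position"])-xyz)
    yy,xx=np.mgrid[:384,:512]; return (m&(np.hypot(xx-u[0],yy-u[1])<r)).astype(float)
E
cat > m1.py <<'E'
from station import manip
from vis import *
cams={n:manip.camera_model(n) for n in("top","side")}
ims={n:cv2.imread(f"pics/{n}0.png") for n in cams}
G={"cap":([.535,.064,.15],-.4,.14),"rail":([.457,-.262,.05],0,0),"key":([.462,.256,.09],.2,.07),"holder":([.46,.256,.05],.2,0)}
for n,(c,a,z) in G.items():
    V=[(cams[k],near(cams[k],colmask(ims[k],n),np.array(c))) for k in cams]
    for v,l in((V,"both"),(V[:1],"top"),(V[1:],"side")):
        print(n,l,*np.round(fit(v,n,[c[0],c[1],a],z),4),[int(m.sum()) for _,m in v])
import sys
V=[]
for k in cams:
    manip.read_camera(k)
    o=manip.outline_of(k,"base"); m=o[0]["pixels"].copy()
    m|=near(cams[k],colmask(ims[k],"cap"),np.array(G["cap"][0]))>0
    V.append((cams[k],m.astype(float)))
for v,l in((V,"both"),(V[:1],"top"),(V[1:],"side")):
    print("base",l,*np.round(fit(v,"base",[.6,.04,-.4],0),4),[int(m.sum()) for _,m in v])
E
python3 m1.py
```

```text
Traceback (most recent call last):
  File "m1.py", line 9, in <module>
    print(n,l,*np.round(fit(v,n,[c[0],c[1],a],z),4),[int(m.sum()) for _,m in v])
               ~~~~~~~~^^^^^^^^^^^^^^^^^^^^^^^^^^^^
ValueError: setting an array element with a sequence. The requested array has an inhomogeneous shape after 1 dimensions. The detected shape was (2,) + inhomogeneous part.
```

```bash
sed -i 's/\*np.round(fit(\(.*\)),4),\[int/*(np.round(t,4) for t in fit(\1)),[int/' m1.py; python3 m1.py
```

```text
cap both [ 0.5382  0.0587 -0.3876] 0.0893 [340, 394]
cap top [ 0.5395  0.0606 -0.3872] 0.1033 [340]
cap side [ 0.5379  0.058  -0.3825] 0.0503 [394]
rail both [ 0.4609 -0.2835 -0.1752] 1.2323 [346, 524]
rail top [ 0.4629 -0.2811 -0.176 ] 1.4888 [346]
rail side [ 0.461  -0.2989 -0.4242] 0.9049 [524]
key both [0.4683 0.2547 0.2631] 0.8538 [82, 283]
key top [0.4691 0.2569 0.2443] 1.4598 [82]
key side [0.4679 0.2558 0.3995] 0.237 [283]
holder both [0.4687 0.2551 0.2467] 0.1783 [1001, 1946]
holder top [0.4698 0.2572 0.192 ] 0.2961 [1001]
holder side [0.4686 0.2547 0.2523] 0.0539 [1946]
base both [ 0.6017  0.0364 -0.3892] 0.0751 [4693, 4822]
base top [ 0.6032  0.0367 -0.3879] 0.0825 [4693]
base side [ 0.6001  0.0371 -0.3853] 0.0632 [4822]
```

```bash
python3 - <<'E'
import cv2,numpy as np
for n,pts in(("top",[(582,353),(575,330),(588,380),(560,353),(250,341),(262,350),(268,338),(246,352),(240,330)]),("side",[(528,265),(550,285),(500,245),(515,290),(288,425),(284,440)])):
    h=cv2.cvtColor(cv2.imread(f"pics/{n}0.png"),cv2.COLOR_BGR2HSV)
    print(n,[h[int(y*.64),int(x*.64)].tolist() for x,y in pts])
E
```

```text
top [[67, 101, 63], [68, 87, 47], [67, 89, 66], [0, 14, 53], [110, 165, 105], [20, 188, 110], [23, 196, 130], [22, 201, 128], [12, 155, 99]]
side [[65, 102, 55], [64, 102, 55], [58, 75, 61], [12, 18, 71], [110, 213, 60], [108, 166, 72]]
```

```bash
sed -i 's/(h>50)&(h<95)&(s>90)/(h>45)\&(h<95)\&(s>45)/; s/(h>22)&(h<35)&(s>170)/(h>16)\&(h<35)\&(s>130)/g; s/(h<130)&(s>130)/(h<130)\&(s>70)/g' vis.py; python3 m1.py | grep -v cap; python3 - <<'E'
from station import manip
from vis import *
for k in("top","side"):
    im=cv2.imread(f"pics/{k}0.png");c=manip.camera_model(k)
    m=[]
    for n,x,p,z in(("key",[.462,.256,.09],[.4687,.2551,.25],.07),("rail",[.457,-.262,.05],[.4609,-.2635,0],0)):
        u=project(c,[x])[0].astype(int); M=near(c,colmask(im,n),np.array(x))
        o=im.copy();o[M>0]=255; 
        m+= [cv2.resize(t[u[1]-40:u[1]+40,u[0]-40:u[0]+40],(200,200),interpolation=0) for t in(im,o)]
    globals()[k]=np.hstack(m)
cv2.imwrite("pics/masks.png",np.vstack([top,side]))
E
```

```text
rail both [ 0.4605 -0.277  -0.0301] 0.0394 [827, 1059]
rail top [ 0.4624 -0.2769 -0.0332] 0.0561 [827]
rail side [ 0.4601 -0.2771 -0.0408] 0.0162 [1059]
key both [0.468  0.2563 0.3335] 0.1565 [189, 324]
key top [0.4681 0.2569 0.3365] 0.1905 [189]
key side [0.4675 0.2558 0.3259] 0.1069 [324]
holder both [0.4687 0.2551 0.2472] 0.1185 [1088, 1975]
holder top [0.4698 0.2572 0.192 ] 0.1925 [1088]
holder side [0.4686 0.2547 0.2523] 0.0384 [1975]
base both [ 0.601   0.0366 -0.3863] 0.0643 [4711, 4890]
base top [ 0.6032  0.0354 -0.3922] 0.072 [4711]
base side [ 0.6003  0.0372 -0.3861] 0.0515 [4890]
```

View pics/masks.png

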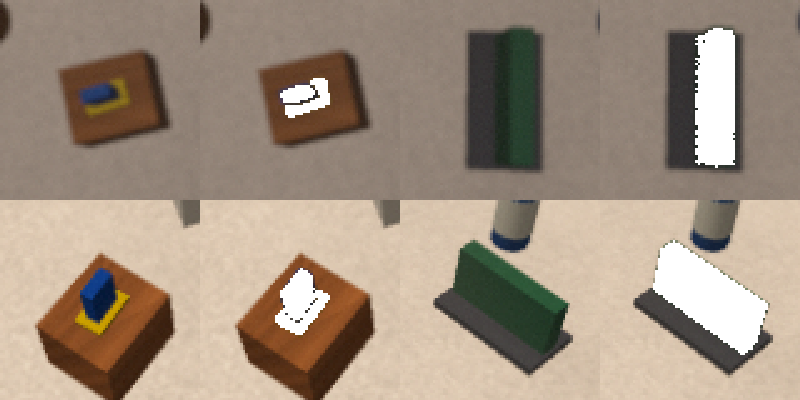

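The masks are clean, so the poses are good enough to act. First I move the cap.

```bash
cat > rob.py <<'E'
from station import manip
import numpy as np
def rot(yaw,s=1):
    "tool down, closing (y) along direction yaw"
    y=s*np.array([np.cos(yaw),np.sin(yaw),0]); z=np.array([0,0,-1.]); return np.column_stack([np.cross(y,z),y,z])
def ik(p,yaw):
    for s in(1,-1):
        q=manip.solve_ik(p,rot(yaw,s)); print(s,None if q is None else np.round(q,2))
E
python3 - <<'E'
from rob import *
for p,y in(((.539,.0595,.17),-.387),((.46,-.277,.115),np.pi/2-.035),((.46,-.277,.115),-.035),((.468,.256,.101),.33),((.541,.061,.172),-.387)): ik(p,y)
E
```

```text
1 [ 0.19  0.52 -0.49  1.87  0.33  0.83 -0.86]
-1 [ 0.57  0.74 -1.08  1.85  0.77  1.03  1.93]
1 [ 0.92  0.63 -0.6   1.91  0.51  0.76  1.56]
-1 [ 0.47  0.55 -0.01  1.94  0.01  0.65 -1.16]
1 [ 0.7   0.57 -0.31  1.92  0.26  0.69  0.2 ]
-1 [ 0.21  0.57  0.33  1.95 -0.28  0.66 -2.47]
1 [ 0.02  0.73 -0.81  1.92  0.72  0.82 -0.85]
-1 [ 0.18  0.88 -1.08  1.91  0.95  0.98  2.12]
1 [ 0.19  0.52 -0.5   1.87  0.33  0.83 -0.86]
-1 [ 0.57  0.74 -1.08  1.85  0.76  1.04  1.93]
```

```bash
python3 - <<'E'
from rob import *
R=rot(-.387)
p=np.array([.539,.0597,.0])
manip.move_ptp(p+[0,0,.27],R); manip.move_straight(p+[0,0,.171],feed=.15)
manip.clamp(25); print(manip.get_finger_gap()*88,manip.get_grip_force(),manip.get_position(),manip.get_time())
manip.move_straight(p+[0,0,.25],feed=.15)
print(manip.get_finger_gap()*88,manip.get_grip_force())
R2=rot(np.pi/2-.035,-1); c=np.array([.461,-.277,0])
manip.move_ptp(c+[0,0,.2],R2)
import cv2
for n in("top","side"): cv2.imwrite(f"pics/{n}1.png",manip.read_camera(n))
print(manip.get_time())
a,b=[cv2.imread(f"pics/{n}1.png") for n in("top","side")]
cv2.imwrite("pics/both1.png",cv2.resize(np.hstack([a[100:300,130:450],b[80:280,150:470]]),(800,250)))
E
```

```text
11.481172524128628 24.99998868908733 [0.53898775 0.05972501 0.17097942] 5.7917
11.659194413787347 24.999923394061625
7.8833
```

View pics/both1.png

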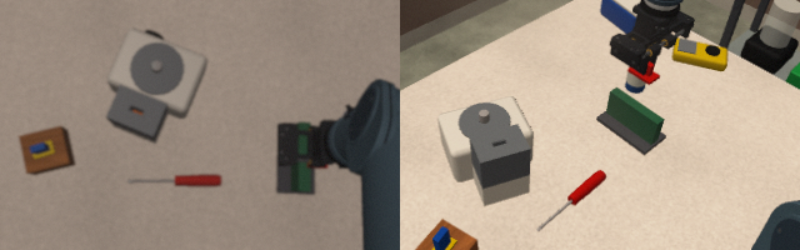

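The cap is held above the rail and the slot is uncovered, with orange visible at about (137,108) in the left half of the view. Next I set the cap down, check it, and measure the slot.

```bash
python3 - <<'E'
from rob import *
c=np.array([.461,-.277,0])
manip.move_straight(c+[0,0,.122],feed=.12)
hit=manip.move_straight(c+[0,0,.105],feed=.02,contact_N=4)
print(hit,manip.get_position(),manip.get_ft_force())
manip.release(); manip.pause(.2)
manip.move_straight(c+[0,0,.24],feed=.2)
manip.move_ptp([.468,.256,.25],rot(.33))
print(manip.get_position(),manip.get_time())
import cv2
for n in("top","side"): cv2.imwrite(f"pics/{n}2.png",manip.read_camera(n))
a,b=[cv2.imread(f"pics/{n}2.png") for n in("top","side")]
f=lambda t,x,y,w,h:cv2.resize(t[y:y+h,x:x+w],(400,300),interpolation=2)
cv2.imwrite("pics/both2.png",np.vstack([np.hstack([f(a,340,180,80,60),f(b,290,130,80,60)]),np.hstack([f(a,200,160,80,60),f(b,190,160,80,60)])]))
E
```

```text
True [ 0.46098156 -0.2770392   0.11082726] [-1.18230929 -0.40030383  4.47341397]
[0.46872983 0.25464058 0.24971058] 13.3833
```

View pics/both2.png

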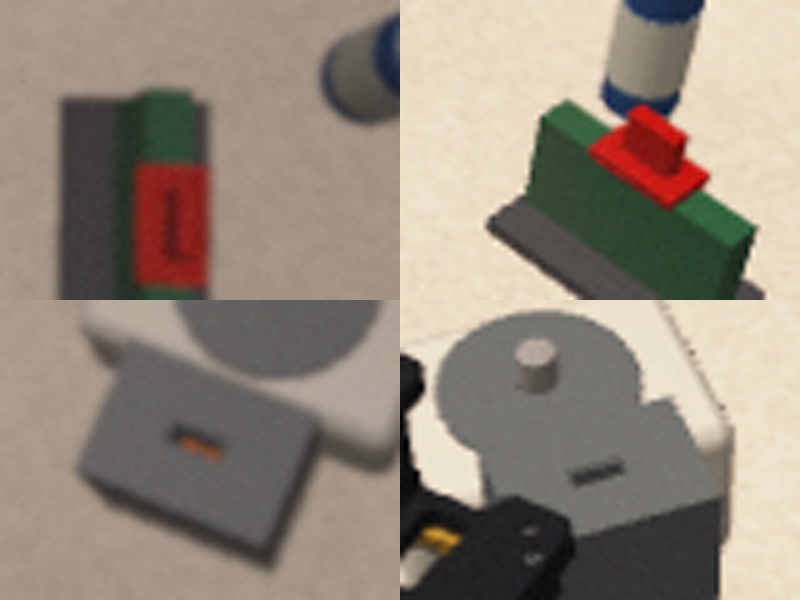

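The cap sits flat on the rail. The slot centre is at about (239,188) px in the top view and (229.6,194.2) px in the side view. Now I pick the key and intersect those rays with z=0.14.

```bash
python3 - <<'E'
from rob import *
from vis import *
for n,u in(("top",(238.9,187.9)),("side",(229.1,193.9))):
    c=manip.camera_model(n)
    K=np.array([[c["fx"],0,c["cx"]],[0,c["fy"],c["cy"]],[0,0,1.]])
    d=cv2.undistortPoints(np.array([[u]],float),K,np.array(c["D"],float))[0,0]
    d=np.array(c["orientation"])@[d[0],-d[1],-1]; P=np.array(c["position"]); print(n,P+d*(.14-P[2])/d[2])
k=np.array([.468,.2562,0]); R=rot(.33)
manip.move_straight(k+[0,0,.25],R)
manip.move_straight(k+[0,0,.101],feed=.15)
manip.clamp(40); print(manip.get_finger_gap()*88,manip.get_grip_force(),manip.get_position(),manip.get_ft_force())
manip.move_straight(k+[0,0,.25],feed=.15)
print(manip.get_finger_gap()*88,manip.get_grip_force())
manip.move_ptp([.54,.061,.25],rot(-.387))
print(manip.get_position(),manip.get_ft_force(),manip.get_time())
for n in("top","side"): cv2.imwrite(f"pics/{n}3.png",manip.read_camera(n))
a,b=[cv2.imread(f"pics/{n}3.png") for n in("top","side")]
f=lambda t,x,y,w,h:cv2.resize(t[y:y+h,x:x+w],(400,300),interpolation=2)
cv2.imwrite("pics/both3.png",np.hstack([f(a,180,140,120,90),f(b,180,120,120,90)]))
E
```

```text
top [0.54188618 0.06162303 0.14      ]
side [0.54038418 0.06076947 0.14      ]
13.500929521012933 39.99986099079251 [0.46801302 0.25622175 0.10099728] [-0.41603927  0.52773101 -0.45968835]
13.864912175437377 39.99986001290381
[0.53936198 0.06331181 0.24999162] [ 0.05973881  0.73976538 -0.6049927 ] 17.9667
```

View pics/both3.png

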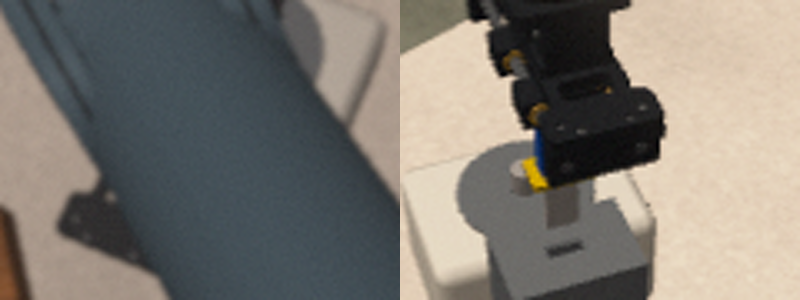

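```bash
python3 - <<'E'
from rob import *
import cv2
s=np.array([.5411,.0612,0]); R=rot(-.387)
manip.move_straight(s+[0,0,.228],R,feed=.05); manip.pause(.3)
print(manip.get_position(),manip.get_ft_force())
cv2.imwrite("pics/side4.png",manip.read_camera("side"))
hit=manip.move_straight(s+[0,0,.195],feed=.025,contact_N=6)
print(hit,manip.get_position(),manip.get_ft_force(),manip.get_ft_torque(),manip.get_time())
b=cv2.imread("pics/side4.png"); c=manip.read_camera("side")
f=lambda t:cv2.resize(t[150:225,180:280],(400,300),interpolation=2)
cv2.imwrite("pics/s4.png",np.hstack([f(b),f(c)]))
E
```

```text
[0.5412247  0.06114037 0.22821595] [-0.22790904 -0.47392356 -0.62194602]
False [0.54121331 0.06121596 0.19515629] [-0.35596009 -0.1653065  -0.89516471] [-0.03257807 -0.03100441 -0.03246325] 20.475
```

View pics/s4.png

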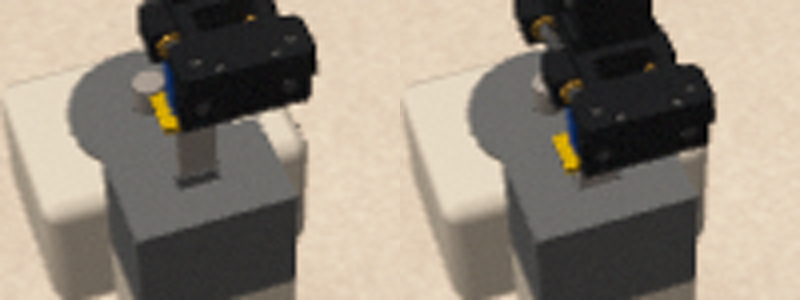

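The blade is entering the slot freely. Now I press.

```bash
python3 - <<'E'
from rob import *
s=np.array([.5411,.0612,0])
for z in(.18,.1728):
    hit=manip.move_straight(s+[0,0,z],feed=.025,contact_N=14)
    manip.pause(.3); print(hit,manip.get_position(),manip.get_ft_force(),manip.get_finger_gap()*88,manip.get_grip_force())
print(manip.get_time())
import cv2
for n in("side",): b=manip.read_camera(n)
cv2.imwrite("pics/s5.png",np.hstack([cv2.resize(t,(400,300),interpolation=2) for t in(b[150:225,180:280],b[110:215,250:390])]))
E
```

```text
False [0.54130238 0.06123461 0.18015527] [1.02212139 0.62936739 3.63067338] 13.308531206459701 40.00078017823398
False [0.54133065 0.06125063 0.1729536 ] [ 0.52281094 -0.18024095  5.69094116] 13.692014206197324 40.001200726255774
22.3167
```

View pics/s5.png

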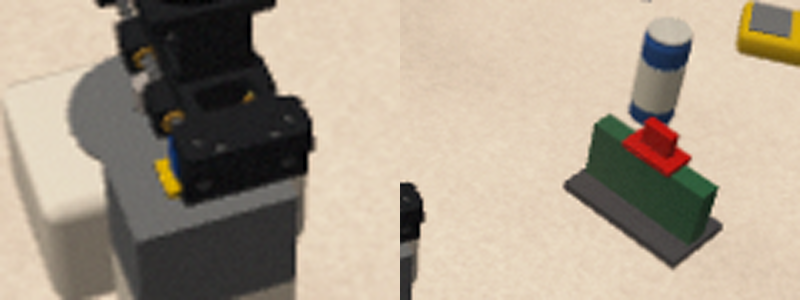

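The collar is just above the column, and the spring force of about 6.5 N means roughly 16 mm of press. The cap is still on the rail and the spray can hasn't moved.

```bash
python3 -c "
from station import manip
print(manip.hand_in())"
```

```text
the job is handed in; nothing more can be done
None
```

I handed the job in at about 22 s: the cap lies flat and released on the rail, and the key is gripped in the slot, holding the switch about 16 mm down (estimated from the spring force). I touched none of the bystanders; no verdict came back.

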